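# Tap the duct end cap to the mark on the drilling jig

## Robot

A 6-joint arm with a two-finger parallel gripper is mounted at the origin on the work surface. World frame = base frame: x ahead of the robot, y to its left, z up, the work surface at z = 0. Lengths are in m, angles in degrees, forces in N, time in s.
With the tool pointing down it reaches from about 0.3 to 0.75 m from the base axis. Payload 8.5 kg.
Tool frame: the origin (TCP) lies on the centre line of the jaws, within the pads' length; the fingertips stand 17 mm ahead of it and the grasp point (between the pads) lies 2 mm behind it; z points along the fingers, y is the line along which they close (so a half turn about z gives the same grasp; the last joint's range is limited). The gripper opens to 85 mm and grips with 20 to 120 N. Pads are 22 mm wide; open, the fingers measure 114 mm over their backs; the gripper's body (76 mm by 85 mm) begins 54 mm behind the grasp point. The pads swing forward as they close: fully open they stand 13 mm farther back than shut.
Start: joints at [50.804, 21.807, 74.336, -0, 83.858, -12.336], TCP at [0.248, 0.491, 0.248] pointing down, gripper open.
Joint ranges: [-178.18, 178.18], [-50.72, 133.34], [12.68, 142.11], [-81.47, 261.47], [9.98, 163.14], [-165.26, 165.26]. Speed limits (degrees/s): [136.94, 136.94, 180, 180, 180, 180].

## Interface

Orientations are given as a 3x3 rotation matrix whose columns are the frame's x, y, z axes.
In Python, from rig import env gives the robot as it stands.
- The arm moves only by the shell command python3 -m handwheel 'ROWS' [OPENING] [FORCE]. ROWS is JSON, a list that holds one entry, the list of rows, each a list of 4 numbers: the shift along the tool's x, y, z in m, then the turn about the tool's z in rad. In form: [[[x, y, z, roll], ...]]. A call has 1 to 5 rows; each row shifts and turns the commanded pose from where the row before left it, along the tool's axes as they then stand; what a row does not reach is not made up. A row lasts 1/12 s, in which the tool goes at most 41.7 mm and 7.16 degrees, less where a joint would pass 70% of its speed; a pose out of reach is approached as far as the arm can. A call is refused whole if a number of a shift passes 0.0417 or a number of a turn 0.125, either way. A call with a gripper value outside its range is refused whole. OPENING is the opening in per cent of the stroke, from 0 (shut) to 100 (fully open), set as the call begins (- or left out, the last holds). The fingers move at their own pace and stop on an object; FORCE is the grip in N (left out, the last holds). Time passes only in rows, so rows that do not move let the fingers close. It gives the time, the measured TCP pose, the force and the opening at its end, in the units of the state.
- env.observe(): the state, without advancing time (a new reading comes with each control period).
- env.get_image(name): name is "scene" or "top" or "wrist"; returns (picture, depth): 400x640x3 uint8, red, green, blue; 400x640 float32, m along the optical axis (not along the pixel's ray), 0 where there is no reading.
- env.camera_params(name): a dict with "K" (3x3 intrinsics, pixels), "D" ([k1, k2, p1, p2, k3] as OpenCV has them; the pictures are not rectified), "rvec" (rotation vector, rad) and "tvec" (3), from world to camera coordinates, as OpenCV has them. Camera axes: x right, y down, z forward; pixel columns grow to the right and rows downward; lengths in m; the calibration is good to about 2 mm. A picture is of the moment at which its call begins: read the wrist's pose just before it. camera_params takes no time and is no camera call; for the wrist camera it gives the pose at the moment of the call.
- env.close_job(): hands the job in, once; it reports no verdict.
The state is a dict: "time_s": time; "q": joint angles; "qvel": joint speeds; "joint_efforts": joint torques, N m; "position": TCP position; "tool_rot": TCP orientation; "ft_force": force on the tool from outside, world axes, zero at the start; "wrist_torque": the same for the moment, N m; "grip_width": finger opening in m.
Only numpy, scipy, OpenCV 4.12 (cv2) and the standard library are available. Lean on these libraries where they do the work, as an engineer would, in place of code of your own. Each camera call takes 0.05 s, during which the arm holds its last target. There are 200 camera calls.

## Task

Set up the loose galvanised end cap for drilling: from the robot's side push it squarely home against the blue fence and press it there for a good second with a kilogram's push (10 N on the fence, give or take a quarter). Then, keeping it flat on the plate and against the fence, tap it along from its yellow left end (left as seen from the robot) until its centre line is a little (about 5 mm) past the red pointer, and tap it back from its yellow right end until the line is centred on the pointer. Never shove or knock it hard, leave the hammer, the rivet jar and the tape roll alone, and finish with the hand clear of the cap.

Things in the scene. Friction and masses are not known exactly. Their poses are not given: they have to be found in the camera images.
- cap_centre (a point): Centre (half-way up) of the loose end cap, a closed box of bright galvanised sheet with yellow ends, 100 mm along its x, 130 mm along its y, 45 mm high, too wide to grasp, lying flat on the jig's plate. x points at the fence, y to its left end (seen from the robot), z up. A black centre line runs along x over the middle of its top and down its near face.
- mark (a point): The point on the fence's front face (towards the robot) straight below the red pointer blade, 22.5 mm above the plate. x points squarely into the fence, y along the fence to the left (seen from the robot), z up. With the cap home and centred, cap_centre lies 50 mm from it along -x, at y = 0. The pointer is a 22 mm wide red clip on the fence with an upright blade 3 mm wide, 22 mm tall.
- jig: The fixed jig: a flat bright metal plate 205 mm (x) by 400 mm (y), 4 mm thick, on the bench, the blue fence on its far side. Origin on its underside, 60 mm before the fence's front face. Same axes as the mark.
- fence: The rigid blue fence bar fixed on the jig, 380 mm long, 30 mm thick, 34 mm high (the cap stands 11 mm higher); origin in the middle of its front face's lower edge, at the plate's top.
- cap: The same end cap, origin at the centre of its underside. 0.55 to 0.95 kg; slides on the lightly oiled plate with dry friction of 1.5 to 4 N, different each day (up to 7 N if the fingers also bear down on it). It starts 8 to 42 mm short of the fence, up to 0.12 rad out of square, its centre line 25 to 55 mm left of the pointer.
- hammer: Bystander: a hammer lying on the bench to the left of the jig, about 260 mm long.
- rivet_jar_centre (a point): Bystander: centre of a jar with a black lid, 60 mm across, 85 mm high, on the bench to the right of the jig.
- tape_roll_centre (a point): Bystander: centre of a yellow tape roll, 90 mm across, 35 mm high, lying flat on the bench to the right of the jig, beyond the jar.
- left_end: The cap's yellow left end plate (towards +y of the cap), 100 by 45 mm, 3 mm thick, part of the cap: its outer face lies 65 mm from the cap's centre. Origin at the middle of its lower edge.
- right_end: The cap's yellow right end plate (towards -y of the cap), 100 by 45 mm, 3 mm thick, part of the cap: its outer face lies 65 mm from the cap's centre. Origin at the middle of its lower edge.
Things that resemble listed ones, but are neither listed nor needed, are in the scene too. What is shaped like the cap but green is not meant.

How it is judged:
By the outcome, as a careful person would: the job done as asked, in the order asked, and still so for the second after the job is handed in, with the robot touching nothing.
It also fails if it takes over 69 s, if anything falls off the work surface, if the arm or the gripper's body presses on something with over 40 N, if the wrist force passes 120 N, or if a joint passes its speed limit or range.

## Working session

There is one attempt and no reset: what is moved stays moved. The work goes in short steps, Python scripts to look and compute and a shell command to move; the robot and the scene stay as the last step left them, time stands still between calls to the robot, and variables do not carry over. Pictures are saved under pics/ and viewed, on a budget of 10 in all, crops included, one or two more only if the job needs it, and the job is handed in when it is done.

```bash
ls; mkdir -p pics
python3 - <<'E'
from rig import env
import cv2,numpy as np
s=env.observe();print({k:np.round(v,4).tolist() for k,v in s.items()})
for n in ("top","scene"):
    p,d=env.get_image(n);cv2.imwrite(f"pics/{n}0.png",p[:,:,::-1]);np.save(f"{n}0.npy",p);np.save(f"{n}0d.npy",d)
    c=env.camera_params(n);print(n,{k:np.round(v,4).tolist() for k,v in c.items()})
E
```

```text
pics
{'time_s': 0.0, 'q': [50.8048, 21.8424, 74.3846, -0.0002, 83.8592, -12.3359], 'qvel': [-0.0799, -0.0264, 0.0878, 0.0164, -0.0682, -0.0146], 'joint_efforts': [-0.0013, -44.8473, -23.1278, -0.0002, 0.0048, -0.0001], 'position': [0.2483, 0.4904, 0.2477], 'tool_rot': [[-0.8921, 0.4518, -0.0009], [0.4518, 0.8921, -0.0012], [0.0003, -0.0015, -1.0]], 'ft_force': [0.374, -0.1416, 0.029], 'wrist_torque': [-0.0297, -0.0047, -0.0055], 'grip_width': 0.0854}
top {'K': [[484.1651, 0.0, 311.6306], [0.0, 484.1651, 198.7497], [0.0, 0.0, 1.0]], 'D': [-0.0599, 0.0, 0.0, 0.0, 0.0], 'rvec': [2.1196, -2.1522, 0.1727], 'tvec': [0.0234, 0.5617, 1.4112]}
scene {'K': [[459.4399, 0.0, 317.7871], [0.0, 459.4399, 196.503], [0.0, 0.0, 1.0]], 'D': [0.0152, 0.0, 0.0, 0.0, 0.0], 'rvec': [2.1234, 1.6025, -0.4828], 'tvec': [-0.1404, -0.4158, 1.502]}
```

View pics/top0.png

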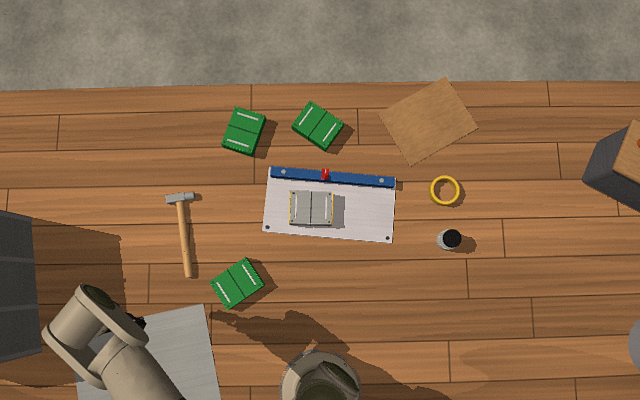

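View pics/scene0.png

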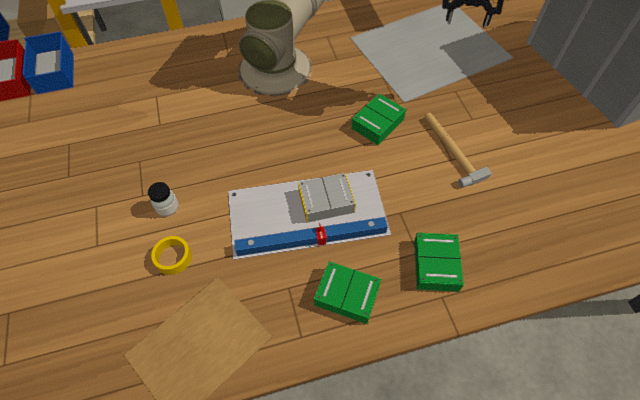

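Top view: the cap lies on the plate at (312,207), the fence runs at (332,178) and the red pointer sits at (326,174). Lookalikes are the green boxes at (244,131), (318,126) and (238,283). The galvanised one with yellow ends on the plate is the cap. The hammer is at (183,235), the jar at (450,239) and the tape at (445,190).

```bash
cat > h.py <<'E'
from rig import env
import cv2,numpy as np
def ray(c,px,z):
    R,_=cv2.Rodrigues(np.array(c["rvec"]));t=np.array(c["tvec"]).ravel()
    u=cv2.undistortPoints(np.array(px,float).reshape(-1,1,2),np.array(c["K"]),np.array(c["D"])).reshape(-1,2)
    d=np.c_[u,np.ones(len(u))]@R; o=-R.T@t
    return o+d*((z-o[2])/d[:,2])[:,None]
def big(m):
    n,l,st,_=cv2.connectedComponentsWithStats(m.astype(np.uint8)); i=1+np.argmax(st[1:,4]); return l==i
def pts(m): y,x=np.nonzero(m); return np.c_[x,y].astype(float)
E
python3 - <<'E'
from h import *
c=env.camera_params("top");p=np.load("top0.npy")
hsv=cv2.cvtColor(p,cv2.COLOR_RGB2HSV);H,S,V=cv2.split(hsv)
roi=np.zeros(H.shape,bool);roi[160:250,255:405]=1
bl=big(roi&(H>100)&(H<125)&(S>120))
w=ray(c,pts(bl),.038);m=w.mean(0);_,_,vt=np.linalg.svd(w[:,:2]-m[:2],full_matrices=False)
a=vt[0]*np.sign(vt[0][1]);n=np.array([a[1],-a[0]])
f=(w[:,:2]-m[:2])@np.c_[a,n];print("fence mid",m,"ydir",a,"xdir",n,"yaw",np.degrees(np.arctan2(n[1],n[0])),"extent",f.min(0),f.max(0))
rd=roi&((H<8)|(H>172))&(S>150);q=pts(rd);print("red",len(q),q.min(0),q.max(0),ray(c,[q.mean(0)],.045))
ye=roi&(H>18)&(H<35)&(S>110)&(V>90);ye[:185]=0;q=pts(ye);
for side in (q[q[:,0]<312],q[q[:,0]>312]):
    W=ray(c,side,.049);print("yellow",len(side),side.min(0),side.max(0),W.mean(0),np.ptp(W,axis=0))
print("jar",ray(c,[[450,239]],.085),"tape",ray(c,[[445,190]],.035),"hammer head",ray(c,[[195,196]],.02),ray(c,[[190,275]],.02))
crop=cv2.resize(p[155:250,255:405],None,fx=5,fy=5,interpolation=cv2.INTER_CUBIC);cv2.imwrite("pics/crop1.png",crop[:,:,::-1])
E
```

```text
fence mid [ 0.62955812 -0.05002193  0.038     ] ydir [0.10474161 0.99449947] xdir [ 0.99449947 -0.10474161] yaw -6.012279618340378 extent [-0.187447   -0.01669458] [0.19026496 0.01771411]
red 75 [321. 168.] [328. 179.] [[ 0.63982143 -0.02589323  0.045     ]]
yellow 39 [289. 191.] [290. 223.] [0.5401361  0.08185325 0.049     ] [0.09682526 0.00374405 0.        ]
yellow 43 [331. 192.] [332. 225.] [ 0.52445785 -0.04481146  0.049     ] [0.0997067  0.00514666 0.        ]
jar [[ 0.43105712 -0.38482194  0.085     ]] tape [[ 0.58457033 -0.39273633  0.035     ]] hammer head [[0.58039455 0.37375233 0.02      ]] [[0.3398289 0.3836076 0.02     ]]
```

View pics/crop1.png

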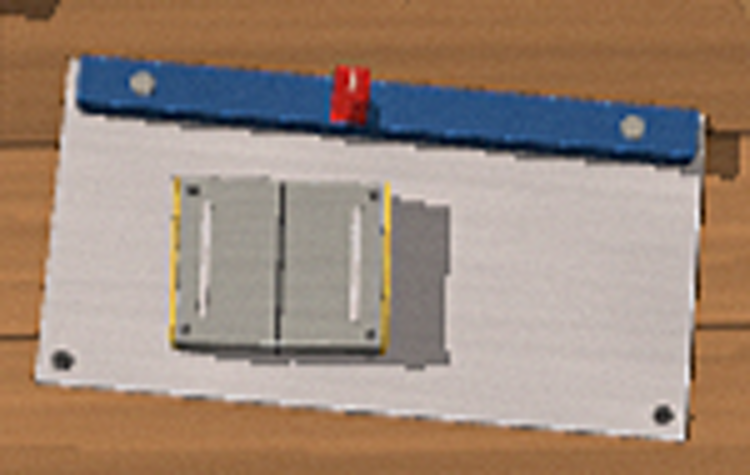

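The crop shows the grey cap with yellow ends at left (176,265) and right (388,270), its black centre line at (280,265), short of the fence and left of the pointer (350,95). Sizes agree: the fence measures 378 mm and the yellow ends are about 127 mm apart. I'll travel above the near side and turn the tool square to the fence.

```bash
python3 -m handwheel '[[[0,0,0,-0.122],[0,0,0,-0.122],[0,0,0,-0.122],[-0.009,-0.016,0,0],[-0.018,-0.032,0,0]]]'
python3 -m handwheel '[[[-0.018,-0.032,0,0],[-0.018,-0.032,0,0],[-0.018,-0.032,0,0],[-0.018,-0.032,0,0],[-0.018,-0.032,0,0]]]'
python3 -m handwheel '[[[-0.018,-0.032,0,0],[-0.018,-0.032,0,0],[-0.018,-0.032,0,0],[-0.018,-0.032,0,0],[-0.018,-0.032,0,0]]]'
python3 -m handwheel '[[[-0.018,-0.032,0,0],[-0.018,-0.032,0,0],[-0.009,-0.016,0,0],[0,0,0,0]]]'
python3 - <<'E'
from h import *
c=env.camera_params("wrist");p,d=env.get_image("wrist");cv2.imwrite("pics/w1.png",p[:,:,::-1]);np.save("w1.npy",p)
import pickle;pickle.dump(c,open("w1.pkl","wb"))
s=env.observe();print(s["position"],s["tool_rot"],s["ft_force"],s["time_s"])
E
```

```text
time_s: 0.52
position: [0.2696, 0.4412, 0.2476]
tool_rot: [[-0.995, 0.099, -0.001], [0.099, 0.995, 0.0], [0.001, 0.0, -1.0]]
ft_force: [1.5, -0.1, 0.6]
grip_width: 0.0853
time_s: 0.93
position: [0.3436, 0.2701, 0.2482]
tool_rot: [[-0.995, 0.102, -0.0], [0.102, 0.995, -0.0], [0.0, -0.0, -1.0]]
ft_force: [1.4, 0.8, 0.4]
grip_width: 0.0852
time_s: 1.35
position: [0.4168, 0.1016, 0.2482]
tool_rot: [[-0.995, 0.103, -0.0], [0.103, 0.995, 0.0], [0.0, 0.0, -1.0]]
ft_force: [1.5, 0.9, -0.3]
grip_width: 0.0858
time_s: 1.68
position: [0.4544, 0.0161, 0.2478]
tool_rot: [[-0.994, 0.107, -0.0], [0.107, 0.994, -0.001], [0.0, -0.001, -1.0]]
ft_force: [0.0, -0.3, 0.4]
grip_width: 0.0855
[0.45350513 0.0178154  0.24782197] [[-9.94401523e-01  1.05662424e-01 -1.03069028e-03]
 [ 1.05662185e-01  9.94402043e-01  2.83406142e-04]
 [ 1.05486590e-03  1.72914512e-04 -9.99999429e-01]] [-0.74937763 -0.14344396 -0.67455302] 1.7333
```

View pics/w1.png

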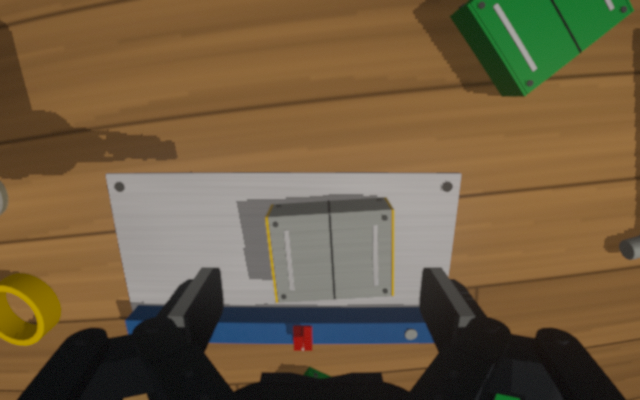

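The wrist view looks back over the jig, so image left is the robot's right. The cap top spans about (268,215) to (394,298), its line runs (331,202) to (334,298), and the red pointer is at (302,338). The fence's front-face edge is at rows 307 to 322.

```bash
cat > meas.py <<'E'
from h import *
def fence_frame(c,p):
    "fence yaw, front edge (top, z=.038) and pointer from a wrist picture"
    H,S,V=cv2.split(cv2.cvtColor(p,cv2.COLOR_RGB2HSV))
    rd=big(((H<8)|(H>172))&(S>150)&(V>60));return H.astype(int),S.astype(int),V.astype(int),rd
def fitline(q): # q Nx2 pixel -> vx,vy,x,y
    return cv2.fitLine(q.astype(np.float32),cv2.DIST_HUBER,0,.01,.01).ravel()
E
python3 - <<'E'
from meas import *
import pickle
c=pickle.load(open("w1.pkl","rb"));p=np.load("w1.npy");H,S,V,rd=fence_frame(c,p)
R,_=cv2.Rodrigues(np.array(c["rvec"]));print("cam pos",-R.T@np.array(c["tvec"]).ravel(),"axis",R[2])
print("K",np.array(c["K"]).round(1).tolist(),c["D"])
q=pts(rd);print("red",q.min(0),q.max(0),len(q))
for r in range(324,352,2):
    x=np.nonzero(rd[r])[0];print(r,(x.min(),x.max()) if len(x) else None,end=' ')
# fence columns: print V profile
for col in (250,380): print("\ncol",col,[(r,int(H[r,col]),int(S[r,col]),int(V[r,col])) for r in range(296,346,2)])
# centre line
g=p.astype(float).mean(2);L=[]
for r in range(222,294):
    w=g[r,322:345];b=np.median(w);k=np.clip(b-w-15,0,None)
    if k.sum()>20:L.append((322+(k*np.arange(23)).sum()/k.sum(),r))
L=np.array(L);W=ray(c,L,.049);v=W[-1]-W[0];print("line",W[0],W[-1],"yaw",np.degrees(np.arctan2(v[1],v[0])))
print([(r,int(g[r,300])) for r in range(194,222,2)],[(r,int(g[r,300])) for r in range(288,312,2)])
E
```

```text
cam pos [0.37832758 0.02475309 0.37312235] axis [ 0.29968512 -0.03215814 -0.95349603]
K [[343.6, 0.0, 321.0], [0.0, 343.6, 205.4], [0.0, 0.0, 1.0]] [-0.07108687  0.          0.          0.          0.        ]
red [294. 326.] [312. 350.] 432
324 None 326 (np.int64(295), np.int64(309)) 328 (np.int64(294), np.int64(311)) 330 (np.int64(294), np.int64(311)) 332 (np.int64(294), np.int64(311)) 334 (np.int64(294), np.int64(311)) 336 (np.int64(294), np.int64(311)) 338 (np.int64(294), np.int64(311)) 340 (np.int64(294), np.int64(311)) 342 (np.int64(294), np.int64(311)) 344 (np.int64(294), np.int64(311)) 346 (np.int64(294), np.int64(311)) 348 (np.int64(294), np.int64(311)) 350 (np.int64(295), np.int64(310)) 
col 250 [(296, 15, 9, 162), (298, 15, 10, 160), (300, 10, 10, 161), (302, 15, 10, 161), (304, 15, 10, 148), (306, 150, 3, 86), (308, 109, 100, 61), (310, 109, 113, 61), (312, 111, 113, 61), (314, 108, 121, 59), (316, 108, 132, 58), (318, 107, 132, 60), (320, 109, 123, 60), (322, 107, 154, 81), (324, 106, 167, 116), (326, 106, 166, 120), (328, 106, 168, 120), (330, 106, 167, 119), (332, 106,
[... 374 characters left out ...]
, 109, 100, 61), (320, 109, 106, 60), (322, 108, 138, 76), (324, 107, 152, 109), (326, 107, 160, 115), (328, 106, 157, 115), (330, 106, 162, 113), (332, 106, 160, 115), (334, 107, 158, 116), (336, 106, 163, 114), (338, 106, 166, 114), (340, 106, 161, 114), (342, 109, 131, 113), (344, 9, 82, 118)]
line [0.49854886 0.0204682  0.049     ] [0.58053187 0.0170033  0.049     ] yaw -2.4200923736086004
[(194, 159), (196, 145), (198, 108), (200, 104), (202, 91), (204, 72), (206, 72), (208, 71), (210, 71), (212, 71), (214, 90), (216, 125), (218, 131), (220, 130)] [(288, 130), (290, 128), (292, 128), (294, 129), (296, 129), (298, 129), (300, 132), (302, 149), (304, 129), (306, 88), (308, 52), (310, 47)]
```

Run:
```python
from meas import *
import pickle
c=pickle.load(open("w1.pkl","rb"))
F=ray(c,[[250,322.3],[380,322.3]],.038);B=ray(c,[[250,306.5],[380,306.5]],.004);P=ray(c,[[302.7,325.5],[302.7,336]],.040)
v=F[1]-F[0];a=v[:2]/np.hypot(*v[:2]);n=np.array([a[1],-a[0]])
print("fence top edge",F,"bottom",B,"yaw",np.degrees(np.arctan2(n[1],n[0])),"ptr",P)
s=env.observe()
m=P[0,:2]+n*((F[0,:2]-P[0,:2])@n);print("mark",m)
C=ray(c,[[300,214.3],[300,301.5]],.049);print("cap near/far at col300",C, np.hypot(*(C[1]-C[0])[:2]))
for nm,w in (("line near",[.4985,.0205]),("line far",[.5805,.0170]),("near edge",C[0,:2]),("far edge",C[1,:2]),("tcp",s["position"][:2])):
    d=np.array(w)-m;print(nm,"u(into fence) %.1f  v(left) %.1f mm"%(1e3*d@n,1e3*d@a))
```

```text
fence top edge [[ 0.61657907 -0.08367009  0.038     ]
 [ 0.63234898  0.06639707  0.038     ]] bottom [[ 0.61734049 -0.09047908  0.004     ]
 [ 0.63441769  0.07173657  0.004     ]] yaw -5.998951021084639 ptr [[ 0.62550706 -0.02295142  0.04      ]
 [ 0.64017352 -0.02478896  0.04      ]]
mark [ 0.62298755 -0.02268665]
cap near/far at col300 [[ 0.48728931 -0.00805679  0.049     ]
 [ 0.58731061 -0.02069829  0.049     ]] 0.1008170026810562
line near u(into fence) -128.3  v(left) 29.9 mm
line far u(into fence) -46.4  v(left) 35.0 mm
near edge u(into fence) -136.5  v(left) 0.4 mm
far edge u(into fence) -35.7  v(left) -1.8 mm
tcp u(into fence) -172.8  v(left) 22.6 mm
```

Cap centre is about 88 mm before the fence (38 mm gap), 33 mm left of the pointer and 3.6° out of square, all within the stated ranges. I'll descend behind it with the fingers open, for a two-finger push square to the fence.

```bash
python3 -m handwheel '[[[0,0.003,0.025,0],[0,0.004,0.04,0],[0,0.004,0.04,0],[0,0,0.04,0],[0,0,0.04,0]]]'
python3 -m handwheel '[[[0,0,0.025,0],[0,0,0.012,0],[0,0,0,0]]]'
python3 -m handwheel '[[[-0.003,0,0,0],[-0.003,0,0,0],[-0.003,0,0,0],[-0.003,0,0,0]]]'
python3 -m handwheel '[[[-0.002,0,0,0],[-0.002,0,0,0],[-0.002,0,0,0]]]'
```

```text
time_s: 2.15
position: [0.4535, 0.0315, 0.0621]
tool_rot: [[-0.995, 0.101, 0.001], [0.101, 0.995, 0.0], [-0.001, 0.0, -1.0]]
ft_force: [1.5, -0.3, -0.4]
grip_width: 0.0851
time_s: 2.4
position: [0.4526, 0.0314, 0.0242]
tool_rot: [[-0.995, 0.102, -0.005], [0.101, 0.995, 0.001], [0.006, 0.001, -1.0]]
ft_force: [0.1, -0.7, 0.4]
grip_width: 0.0853
time_s: 2.73
position: [0.4672, 0.0289, 0.0274]
tool_rot: [[-0.995, 0.102, 0.002], [0.102, 0.995, -0.0], [-0.002, -0.0, -1.0]]
ft_force: [0.5, -0.4, 0.4]
grip_width: 0.0855
time_s: 2.98
position: [0.4725, 0.0282, 0.0266]
tool_rot: [[-0.995, 0.103, 0.0], [0.103, 0.995, -0.0], [-0.0, -0.0, -1.0]]
ft_force: [-0.6, 0.2, -0.2]
grip_width: 0.0856
```

```bash
python3 -m handwheel '[[[-0.0015,0,0,0],[-0.0015,0,0,0],[-0.0015,0,0,0],[-0.0015,0,0,0],[-0.0015,0,0,0]]]'
python3 -m handwheel '[[[-0.0015,0,0,0],[-0.0015,0,0,0],[-0.0015,0,0,0],[-0.0015,0,0,0],[-0.0015,0,0,0]]]'
python3 -m handwheel '[[[-0.0015,0,0,0],[-0.0015,0,0,0],[-0.0015,0,0,0],[-0.0015,0,0,0],[-0.0015,0,0,0]]]'
python3 - <<'E'
from h import *
c=env.camera_params("wrist");p,d=env.get_image("wrist");cv2.imwrite("pics/w2.png",p[:,:,::-1])
E
```

```text
time_s: 3.4
position: [0.4795, 0.0276, 0.0262]
tool_rot: [[-0.995, 0.102, -0.001], [0.102, 0.995, 0.0], [0.001, 0.0, -1.0]]
ft_force: [-1.5, 1.0, -0.7]
grip_width: 0.0858
time_s: 3.82
position: [0.4872, 0.0267, 0.0263]
tool_rot: [[-0.995, 0.103, -0.0], [0.103, 0.995, 0.0], [0.0, 0.0, -1.0]]
ft_force: [-1.9, 1.2, -1.6]
grip_width: 0.0856
time_s: 4.23
position: [0.4947, 0.0259, 0.0263]
tool_rot: [[-0.995, 0.103, -0.0], [0.103, 0.995, -0.0], [0.0, -0.0, -1.0]]
ft_force: [-1.8, 0.4, -1.3]
grip_width: 0.0853
```

View pics/w2.png

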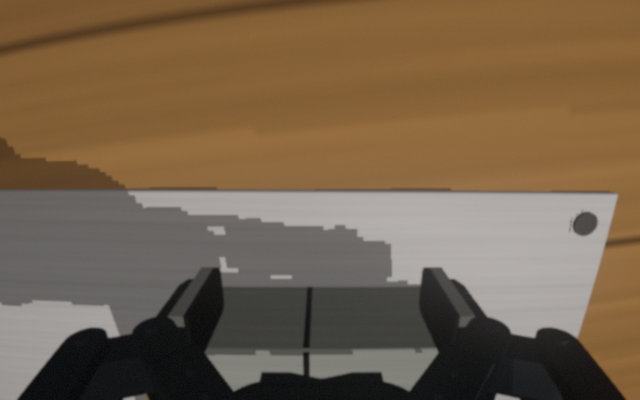

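Both fingers bear on the near face: pads at (205,300) and (437,300), near top edge level at row 350, line at (308,320). The cap is square to the tool with about 22 mm to go, so I'll continue and slow down before the fence.

```bash
python3 -m handwheel '[[[-0.0015,0,0,0],[-0.0015,0,0,0],[-0.0015,0,0,0],[-0.0015,0,0,0],[-0.0015,0,0,0]]]' | grep -E 'time|pos|force'
python3 -m handwheel '[[[-0.0015,0,0,0],[-0.0015,0,0,0],[-0.0015,0,0,0],[-0.001,0,0,0],[-0.001,0,0,0]]]' | grep -E 'time|pos|force'
python3 -m handwheel '[[[-0.0005,0,0,0],[-0.0005,0,0,0],[-0.0005,0,0,0],[-0.0005,0,0,0]]]'| grep -E 'time|pos|force'
python3 -m handwheel '[[[-0.0005,0,0,0],[-0.0005,0,0,0],[-0.0005,0,0,0]]]'| grep -E 'time|pos|force'
```

```text
time_s: 4.7
position: [0.5022, 0.0252, 0.0264]
ft_force: [-1.8, 0.4, -0.6]
time_s: 5.12
position: [0.5086, 0.0245, 0.0264]
ft_force: [-3.0, 0.2, 1.7]
time_s: 5.45
position: [0.5105, 0.0243, 0.0264]
ft_force: [-2.9, 0.7, 1.6]
time_s: 5.7
position: [0.512, 0.0241, 0.0263]
ft_force: [-2.6, 0.9, 1.5]
```

```bash
python3 -m handwheel '[[[-0.0006,0,0,0],[-0.0006,0,0,0],[-0.0006,0,0,0]]]'| grep -E 'time|pos|force'
python3 -m handwheel '[[[-0.0005,0,0,0],[-0.0005,0,0,0]]]'| grep -E 'time|pos|force'
python3 -m handwheel '[[[-0.0005,0,0,0]]]'| grep -E 'time|pos|force'
python3 -m handwheel '[[[-0.0004,0,0,0]]]'| grep -E 'time|pos|force'
```

```text
time_s: 5.95
position: [0.5139, 0.0239, 0.0263]
ft_force: [-3.5, 0.2, 2.5]
time_s: 6.12
position: [0.5149, 0.0238, 0.0263]
ft_force: [-3.6, 1.1, 2.0]
time_s: 6.2
position: [0.5153, 0.0238, 0.0263]
ft_force: [-2.3, 0.2, 1.6]
time_s: 6.28
position: [0.5157, 0.0238, 0.0263]
ft_force: [-2.7, 0.6, 2.8]
```

```bash
python3 -m handwheel '[[[-0.0004,0,0,0],[-0.0004,0,0,0]]]'| grep -E 'time|pos|force'
python3 -m handwheel '[[[-0.0004,0,0,0],[-0.0003,0,0,0]]]'| grep -E 'time|pos|force'
python3 -m handwheel '[[[-0.0003,0,0,0]]]'| grep -E 'time|pos|force'
```

```text
time_s: 6.45
position: [0.5163, 0.0237, 0.0263]
ft_force: [-5.2, -0.1, 1.4]
time_s: 6.62
position: [0.5163, 0.0238, 0.0262]
ft_force: [-6.8, 1.0, 4.1]
time_s: 6.7
position: [0.5163, 0.0238, 0.0262]
ft_force: [-9.0, 0.5, 4.9]
```

```bash
python3 -m handwheel '[[[-0.0003,0,0,0]]]'| grep -E 'time|pos|force'
python3 -m handwheel '[[[-0.0003,0,0,0]]]'| grep -E 'time|pos|force'
```

```text
time_s: 6.78
position: [0.5164, 0.0238, 0.0261]
ft_force: [-8.6, 1.3, 4.4]
time_s: 6.87
position: [0.5164, 0.0238, 0.0261]
ft_force: [-9.7, 0.9, 5.5]
```

```bash
python3 -m handwheel '[[[-0.0003,0,-0.0003,0]]]'| grep -E 'time|pos|force'
python3 -m handwheel '[[[-0.0002,0,-0.0003,0]]]'| grep -E 'time|pos|force'
python3 -m handwheel '[[[0,0,0,0]]]'| grep -E 'time|pos|force'
python3 -m handwheel '[[[0,0,0,0]]]'| grep -E 'time|pos|force'
```

```text
time_s: 6.95
position: [0.5164, 0.0239, 0.0262]
ft_force: [-10.0, 1.2, 0.4]
time_s: 7.03
position: [0.5164, 0.024, 0.0262]
ft_force: [-9.5, 1.5, -0.4]
time_s: 7.12
position: [0.5164, 0.024, 0.0262]
ft_force: [-9.0, 2.4, 1.7]
time_s: 7.2
position: [0.5164, 0.024, 0.0262]
ft_force: [-9.1, 1.3, 0.6]
```

```bash
python3 -m handwheel '[[[-0.0003,0,0,0],[-0.0003,0,0,0]]]'| grep -E 'time|force'
python3 -m handwheel '[[[0,0,0,0],[0,0,0,0]]]'| grep -E 'time|force'
python3 -m handwheel '[[[0,0,0,0]]]'| grep -E 'time|force'
python3 -m handwheel '[[[0,0,0,0],[0,0,0,0]]]'| grep -E 'time|force'
```

```text
time_s: 7.37
ft_force: [-12.8, 0.6, 3.6]
time_s: 7.53
ft_force: [-13.2, 2.0, 3.0]
time_s: 7.62
ft_force: [-11.4, 0.9, 3.0]
time_s: 7.78
ft_force: [-11.6, 1.7, 3.2]
```

```bash
python3 -m handwheel '[[[0.0002,0,-0.0002,0],[0,0,0,0],[0,0,0,0]]]'| grep -E 'time|force'
python3 -m handwheel '[[[0,0,0,0],[0,0,0,0],[0,0,0,0],[0,0,0,0]]]'| grep -E 'time|force'
python3 -m handwheel '[[[0,0,0,0],[0,0,0,0],[0,0,0,0],[0,0,0,0]]]'| grep -E 'time|force'
```

```text
time_s: 8.03
ft_force: [-10.9, 1.6, 0.0]
time_s: 8.37
ft_force: [-9.8, 2.2, 0.3]
time_s: 8.7
ft_force: [-10.5, 1.8, -0.4]
```

```bash
python3 -m handwheel '[[[0,0,0,0],[0,0,0,0],[0,0,0,0],[0,0,0,0]]]'| grep -E 'time|force'
python3 -m handwheel '[[[0,0,0,0],[0,0,0,0],[0,0,0,0],[0,0,0,0],[0,0,0,0]]]'| grep -E 'time|pos|force'
```

```text
time_s: 9.03
ft_force: [-10.9, 1.6, 0.1]
time_s: 9.45
position: [0.5165, 0.0241, 0.0262]
ft_force: [-11.4, 1.4, -0.0]
```

Pressed at a mean of about 10.8 N for over 1.4 s. I'll back off gently, rise, shut the fingers and look.

```bash
python3 -m handwheel '[[[0.0015,0,0,0],[0.003,0,0,0],[0.006,0,0,0],[0.01,0,0,0],[0.015,0,0,0]]]'| grep -E 'time|pos|force'
python3 -m handwheel '[[[0.015,0,-0.02,0],[0.01,0,-0.04,0],[0,0,-0.04,0],[0,0,-0.04,0],[0,0,-0.02,0]]]' 0 | grep -E 'time|pos|force'
python3 -m handwheel '[[[0,0,0,0],[0,0,0,0],[0,0,0,0]]]' | grep -E 'time|pos|force|grip'
python3 - <<'E'
from h import *
import pickle
c=env.camera_params("wrist");p,d=env.get_image("wrist");cv2.imwrite("pics/w3.png",p[:,:,::-1]);np.save("w3.npy",p);pickle.dump(c,open("w3.pkl","wb"))
E
```

```text
time_s: 9.87
position: [0.4844, 0.0268, 0.0274]
ft_force: [-0.2, -0.2, -0.3]
time_s: 10.28
position: [0.4598, 0.0295, 0.1918]
ft_force: [0.1, -0.5, 0.5]
time_s: 10.53
position: [0.4584, 0.0297, 0.1863]
ft_force: [-0.7, -0.5, -1.4]
grip_width: 0.0
```

View pics/w3.png

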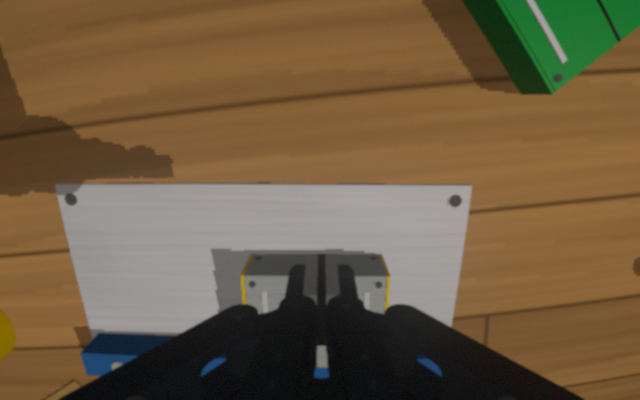

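The cap sits against the fence with its near edge level. Near top corners are at about (243,277) and (388,277); the shut fingers hide the line and the pointer.

```bash
cat >> h.py <<'E'
M=np.array([.6230,-.0227]);A=np.array([.1045,.9945]);N=np.array([.9945,-.1045])
def uv(w): d=np.atleast_2d(w)[:,:2]-M; return (1e3*np.c_[d@N,d@A]).round(1)
E
python3 - <<'E'
from h import *
import pickle
c=pickle.load(open("w3.pkl","rb"));p=np.load("w3.npy");H,S,V=cv2.split(cv2.cvtColor(p,cv2.COLOR_RGB2HSV))
ye=(H>18)&(H<35)&(S>110)&(V>70);ye[:268]=0
for r in range(274,300,4):
    x=np.nonzero(ye[r,200:420])[0]+200; a=x[x<316];b=x[x>316]
    print(r,a.min(),a.max(),b.min(),b.max(),uv(ray(c,[[a.min(),r],[b.max()+1,r]],.049)).tolist())
g=p.astype(int).mean(2);print([(r,int(g[r,280])) for r in range(268,290,2)]);print("tcp",uv(env.observe()["position"]))
q=uv(ray(c,[[280,277.0],[360,277.]],.049));print(q)
E
```

```text
274 241 244 387 388 [[-100.6, -33.3], [-101.0, 94.1]]
278 240 243 387 389 [[-96.7, -34.5], [-97.1, 95.3]]
282 241 244 387 389 [[-92.8, -33.9], [-93.2, 95.5]]
286 241 244 387 389 [[-88.8, -34.2], [-89.2, 95.8]]
290 241 244 386 388 [[-84.8, -34.5], [-85.2, 95.2]]
294 242 245 386 388 [[-80.8, -33.9], [-81.2, 95.5]]
298 242 245 386 388 [[-76.7, -34.2], [-77.1, 95.8]]
[(268, 66), (270, 65), (272, 66), (274, 71), (276, 108), (278, 124), (280, 124), (282, 124), (284, 126), (286, 126), (288, 127)]
tcp [[-169.3   34.9]]
[[-98.    0.3]
 [-98.2  69.2]]
```

Cap centre is at v = +30.5 mm with its near edge about 99 mm before the fence, so it is home. I'll move to the left end, tool centre 20 mm outside the expected contact.

```bash
python3 -m handwheel '[[[-0.015,0.012,0,0],[-0.03,0.024,0,0],[-0.03,0.024,0,0],[-0.03,0.024,0,0],[-0.015,0.012,0,0]]]'| grep -E 'time|pos|force'
python3 -m handwheel '[[[0,0,0.02,0],[0,0,0.04,0],[0,0,0.04,0],[0,0,0.035,0],[0,0,0.015,0]]]'| grep -E 'time|pos|force'
python3 -m handwheel '[[[0,0,0.003,0],[0,0,0,0],[0,0,0,0]]]'| grep -E 'time|pos|rot|force'
python3 -c '
from h import *
print(uv(env.observe()["position"]))'
```

```text
time_s: 11.0
position: [0.5902, 0.1148, 0.1849]
ft_force: [0.3, -0.5, 0.4]
time_s: 11.42
position: [0.585, 0.1128, 0.0308]
ft_force: [0.8, -0.7, -0.4]
time_s: 11.67
position: [0.5885, 0.1128, 0.0347]
tool_rot: [[-0.995, 0.103, 0.001], [0.103, 0.995, 0.0], [-0.001, 0.0, -1.0]]
ft_force: [-0.7, -0.3, 0.8]
[[-48.5 131.1]]
```

```bash
python3 -m handwheel '[[[0,-0.003,0,0],[0,-0.003,0,0],[0,-0.003,0,0],[0,-0.003,0,0],[0,-0.002,0,0]]]'| grep -E 'time|pos|force'
python3 -m handwheel '[[[0,-0.0012,0,0],[0,-0.0012,0,0],[0,-0.0012,0,0],[0,-0.0012,0,0],[0,-0.0012,0,0]]]'| grep -E 'time|pos|force'
python3 -m handwheel '[[[0,-0.0012,0,0],[0,-0.0012,0,0],[0,-0.0012,0,0]]]'| grep -E 'time|pos|force'
python3 -m handwheel '[[[0,-0.0012,0,0],[0,-0.0012,0,0],[0,-0.0012,0,0]]]'| grep -E 'time|pos|force'
python3 -c '
from h import *
print(uv(env.observe()["position"]))'
```

```text
time_s: 12.08
position: [0.5867, 0.0984, 0.0346]
ft_force: [0.5, -0.1, -0.3]
time_s: 12.5
position: [0.5859, 0.0929, 0.0341]
ft_force: [0.1, -0.5, -0.3]
time_s: 12.75
position: [0.5856, 0.0895, 0.0341]
ft_force: [-0.1, 1.6, -0.4]
time_s: 13.0
position: [0.5852, 0.0858, 0.0341]
ft_force: [-0.5, 2.7, -0.7]
[[-48.9 104. ]]
```

```bash
python3 -m handwheel '[[[-0.00005,-0.0015,0,0],[-0.00005,-0.0015,0,0],[-0.00005,-0.0015,0,0],[-0.00005,-0.0015,0,0],[-0.00005,-0.0015,0,0]]]'| grep -E 'time|pos|force'
python3 -m handwheel '[[[-0.00005,-0.0015,0,0],[-0.00005,-0.0015,0,0],[-0.00005,-0.0015,0,0],[-0.00005,-0.0015,0,0],[-0.00005,-0.0015,0,0]]]'| grep -E 'time|pos|force'
python3 -m handwheel '[[[-0.00005,-0.0015,0,0],[-0.00005,-0.0015,0,0],[-0.00005,-0.0015,0,0],[-0.00005,-0.001,0,0],[0,-0.0005,0,0]]]'| grep -E 'time|pos|force'
python3 - <<'E'
from h import *
import pickle
print(uv(env.observe()["position"]))
for n in("wrist","top"):
    c=env.camera_params(n);p,d=env.get_image(n);np.save(n+"4.npy",p);pickle.dump(c,open(n+"4.pkl","wb"))
    if n=="top":p=cv2.resize(p[155:250,255:405],None,fx=4,fy=4,interpolation=cv2.INTER_CUBIC);b=p
    else: a=p[:,:]
b=cv2.copyMakeBorder(b,0,0,0,640-b.shape[1],cv2.BORDER_CONSTANT)
im=np.vstack([a[180:],b]);cv2.imwrite("pics/w4.png",im[:,:,::-1]);print(im.shape)
E
```

```text
time_s: 13.42
position: [0.5845, 0.0782, 0.0341]
ft_force: [-0.8, 2.9, 0.6]
time_s: 13.83
position: [0.5841, 0.0706, 0.0341]
ft_force: [-1.1, 3.3, -0.2]
time_s: 14.25
position: [0.5838, 0.0646, 0.0341]
ft_force: [-0.6, 2.3, 0.8]
[[-48.1  82.7]]
(600, 640, 3)
```

View pics/w4.png

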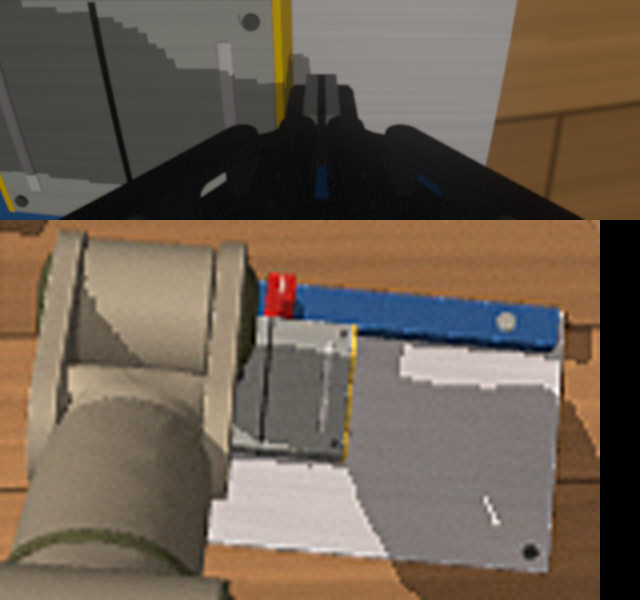

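The upper part (wrist) shows the line at (93,183) to (130,360), square, with the finger at the yellow left end. The lower part (top) shows the line still a little left of the red pointer, with the far edge on the fence.

```bash
cat >> h.py <<'E'
def linefit(c,p,a,b,half=7,z=.049):
    "dark line near pixel segment a-b -> uv of its points fitted, v at u=-5 and at -50, yaw in deg against the fence"
    g=cv2.GaussianBlur(p,(3,1),0).astype(float).mean(2);L=[]
    for r in range(int(a[1]),int(b[1])+1):
        x0=int(round(a[0]+(b[0]-a[0])*(r-a[1])/(b[1]-a[1])));w=g[r,x0-half:x0+half+1]
        k=np.clip(np.median(w)-w-.25*np.ptp(w),0,None)
        if np.ptp(w)>15:L.append((x0-half+(k*np.arange(2*half+1)).sum()/k.sum(),r))
    q=uv(ray(c,L,z));f=cv2.fitLine(q.astype(np.float32),cv2.DIST_HUBER,0,.01,.01).ravel();s=f[1]/f[0]
    return "n %d v(-5) %.2f v(-50) %.2f yaw %.2f"%(len(L),f[3]+s*(-5-f[2]),f[3]+s*(-50-f[2]),np.degrees(np.arctan(s)))
def redtop(c,p):
    H,S,V=cv2.split(cv2.cvtColor(p,cv2.COLOR_RGB2HSV));m=((H<8)|(H>172))&(S>150);m[:160]=0;m[190:]=0;m[:,:300]=0;m[:,350:]=0
    q=pts(m);W=uv(ray(c,q,.04));f=W[W[:,0]<28];return len(q),"red u %.1f..%.1f v mid %.2f mean %.2f"%(W[:,0].min(),W[:,0].max(),(f[:,1].min()+f[:,1].max())/2,f[:,1].mean())
E
python3 - <<'E'
from h import *
import pickle
c=pickle.load(open("wrist4.pkl","rb"));p=np.load("wrist4.npy");print("wrist",linefit(c,p,(93,183),(129,358)))
c=pickle.load(open("top4.pkl","rb"));p=np.load("top4.npy")
s=lambda x,y:(255+x/4,155+(y-220)/4)
print("top",s(270,322),s(263,440),linefit(c,p,s(270,324),s(263,440),4),redtop(c,p))
p=np.load("top0.npy");print("top0",redtop(c,p),linefit(c,p,(255+283/5,155+185/5),(255+278/5,155+345/5),4))
E
```

```text
wrist n 176 v(-5) 4.25 v(-50) 4.34 yaw -0.11
top (322.5, 180.5) (320.75, 210.0) n 30 v(-5) 8.29 v(-50) 4.98 yaw 4.20 (76, 'red u 0.9..35.6 v mid -1.35 mean -1.40')
top0 (75, 'red u 1.2..35.6 v mid -1.35 mean -1.30') n 33 v(-5) nan v(-50) nan yaw nanh.py:19: RuntimeWarning: invalid value encountered in scalar divide
  if np.ptp(w)>15:L.append((x0-half+(k*np.arange(2*half+1)).sum()/k.sum(),r))
h.py:20: RuntimeWarning: invalid value encountered in scalar divide
  q=uv(ray(c,L,z));f=cv2.fitLine(q.astype(np.float32),cv2.DIST_HUBER,0,.01,.01).ravel();s=f[1]/f[0]
```

The wrist fit puts the line 4.3 mm left of the pointer, and it is square. About 9.5 mm more to push.

```bash
python3 -m handwheel '[[[0,-0.0012,0,0],[0,-0.0012,0,0],[0,-0.0012,0,0],[-0.00005,-0.0012,0,0],[-0.00005,-0.0012,0,0]]]'| grep -E 'time|pos|force'
python3 -m handwheel '[[[-0.00005,-0.0012,0,0],[-0.00005,-0.001,0,0],[0,-0.0006,0,0],[0,0,0,0]]]'| grep -E 'time|pos|force'
python3 -c '
from h import *
print(uv(env.observe()["position"]))
c=env.camera_params("wrist");p,d=env.get_image("wrist");np.save("wrist5.npy",p)
g=p.astype(float).mean(2)
for r in (200,260,320): w=g[r,:260]; print(r,int(np.argmin(w)),w.min())
'
```

```text
time_s: 14.77
position: [0.5833, 0.0587, 0.0342]
ft_force: [-0.6, 1.8, 0.4]
time_s: 15.1
position: [0.583, 0.0559, 0.0342]
ft_force: [-0.3, 1.4, 0.4]
[[-48.   73.9]]
200 93 21.0
260 107 10.666666666666666
320 120 10.0
```

```bash
python3 -m handwheel '[[[0,0.002,0,0],[0,0.005,0,0],[0,0.01,0,0],[0,0.01,-0.02,0],[0,0,-0.035,0]]]'| grep -E 'time|pos|force'
python3 -m handwheel '[[[0,0,-0.04,0],[0,0,-0.04,0],[0.015,-0.012,-0.04,0],[0.03,-0.025,-0.03,0],[0.03,-0.025,0,0]]]' 100 | grep -E 'time|pos|force'
python3 -m handwheel '[[[0.03,-0.025,0,0],[0.018,-0.017,0,0],[0,0,0,0],[0,0,0,0],[0,0,0,0]]]' | grep -E 'time|pos|force|grip'
python3 - <<'E'
from h import *
import pickle
print(uv(env.observe()["position"]))
c=env.camera_params("wrist");p,d=env.get_image("wrist");cv2.imwrite("pics/w6.png",p[200:360,160:480].repeat(2,0).repeat(2,1)[:,:,::-1]);np.save("w6.npy",p);pickle.dump(c,open("w6.pkl","wb"))
E
```

```text
time_s: 15.57
position: [0.5841, 0.085, 0.0866]
ft_force: [0.3, 0.0, -0.6]
time_s: 15.98
position: [0.5124, 0.0334, 0.2371]
ft_force: [0.1, -0.2, 0.2]
time_s: 16.4
position: [0.4594, -0.0035, 0.2323]
ft_force: [0.0, -0.1, 0.1]
grip_width: 0.0856
[[-164.7    2. ]]
```

View pics/w6.png

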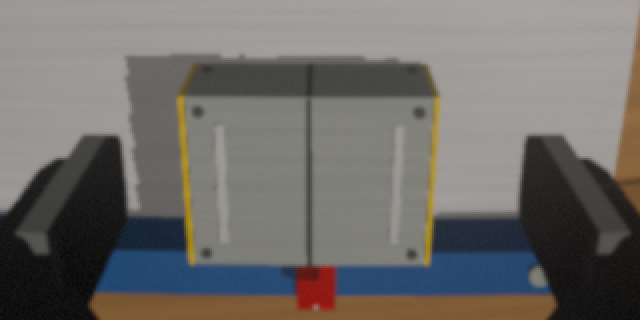

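The line is at crop (309,180), square, and its end is just right of the pointer clip's centre at (316,288) in the robot's sense. The far edge is on the fence.

```bash
cat >> h.py <<'E'
def wristrel(c,p,a,b):
    H,S,V=cv2.split(cv2.cvtColor(p,cv2.COLOR_RGB2HSV));m=big(((H<8)|(H>172))&(S>150)&(V>60));o=[]
    for r in np.nonzero(m.sum(1)>12)[0]:
        x=np.nonzero(m[r])[0];o.append(ray(c,[[(x.min()+x.max())/2,r]],.040)[0])
    o=uv(np.array(o));return linefit(c,p,a,b)+" | pointer clip v median %.2f (u %.0f..%.0f)"%(np.median(o[:,1]),o[0,0],o[-1,0])
E
python3 - <<'E'
from h import *
import pickle
c=pickle.load(open("w6.pkl","rb"));p=np.load("w6.npy");print("w6",wristrel(c,p,(315.0,252),(314.3,326)))
c=pickle.load(open("w1.pkl","rb"));p=np.load("w1.npy");print("w1",wristrel(c,p,(332,222),(334,294)))
E
```

```text
w6 n 75 v(-5) -4.26 v(-50) -4.32 yaw 0.08 | pointer clip v median -0.90 (u 10..38)
w1 n 73 v(-5) 37.72 v(-50) 34.87 yaw 3.62 | pointer clip v median -0.60 (u 3..36)
```

Run:
```python
from h import *
import pickle
p=np.load("w6.npy");print("red ch");
for r in range(328,358,2): print(r,p[r,304:333,0].tolist())
print("green");
for r in (334,340,346,352,354): print(r,p[r,304:333,1].tolist())
c=env.camera_params("top");q,d=env.get_image("top");np.save("top6.npy",q);pickle.dump(c,open("top6.pkl","wb"))
a=cv2.resize(q[160:220,270:380],None,fx=6,fy=6,interpolation=cv2.INTER_CUBIC)
b=cv2.resize(p[300:360,265:375],None,fx=6,fy=6,interpolation=cv2.INTER_CUBIC)
im=np.hstack([a[:,:330+60],b[:,:390]]);cv2.imwrite("pics/z6.png",im[:,:,::-1]);print(im.shape)
```

```text
red ch
328 [125, 125, 125, 126, 125, 126, 125, 124, 118, 99, 75, 86, 108, 122, 127, 127, 128, 126, 127, 127, 127, 127, 127, 128, 128, 128, 127, 128, 127]
330 [124, 125, 125, 124, 125, 125, 125, 125, 120, 101, 77, 85, 106, 121, 126, 126, 126, 127, 127, 126, 127, 128, 128, 128, 126, 126, 126, 126, 127]
332 [99, 100, 100, 103, 108, 111, 114, 115, 111, 99, 87, 88, 99, 108, 114, 123, 132, 134, 135, 136, 136, 135, 132, 124, 113, 106, 103, 104, 104]
334 [39, 38, 44, 56, 75, 88, 96, 96, 96, 94, 95, 94, 86, 80, 93, 116, 134, 141, 142, 143, 141, 141, 135, 118, 87, 58, 49, 47, 47]
336 [33, 33, 38, 52, 71, 90, 93, 94, 94, 95, 93, 91, 86, 80, 91, 116, 135, 141, 141, 143, 143, 141, 135, 118, 86, 57, 44, 41, 43]
338 [38, 35, 36, 51, 73, 90, 94, 96, 96, 96, 97, 93, 88, 82, 93, 117, 135, 142, 142, 142, 142, 142, 135, 117, 85, 57, 42, 41, 42]
340 [39, 41, 41, 61, 92, 115, 124, 126, 125, 126, 125, 124, 119, 117, 121, 130, 139, 142, 141, 142, 143, 141, 136, 115, 86, 55, 41, 45, 43]
342 [40, 40, 42, 65, 104, 129, 140, 141, 141, 140, 141, 141, 140, 139, 140, 141, 142, 143, 142, 142, 142, 141, 136, 117, 85
[... 976 characters left out ...]
27, 125, 126, 126, 126, 126, 126, 126, 126, 125, 126, 125, 127, 126, 126]
green
334 [53, 54, 54, 49, 43, 33, 34, 35, 35, 28, 28, 33, 32, 32, 35, 33, 33, 36, 37, 37, 35, 35, 39, 52, 65, 73, 77, 78, 77]
340 [74, 70, 61, 48, 35, 23, 25, 27, 24, 26, 26, 27, 23, 26, 27, 28, 27, 24, 24, 25, 27, 25, 33, 44, 63, 71, 73, 76, 75]
346 [75, 74, 69, 56, 40, 29, 26, 24, 25, 24, 23, 22, 23, 25, 24, 26, 21, 25, 23, 27, 29, 26, 37, 50, 64, 71, 75, 76, 77]
352 [92, 93, 92, 85, 67, 45, 28, 23, 24, 23, 28, 34, 56, 78, 79, 58, 35, 26, 22, 24, 22, 27, 38, 62, 81, 88, 91, 91, 92]
354 [90, 92, 89, 86, 76, 60, 52, 52, 53, 54, 53, 61, 82, 103, 103, 81, 60, 52, 52, 52, 52, 53, 58, 70, 83, 87, 91, 90, 90]
(360, 780, 3)
```

View pics/z6.png

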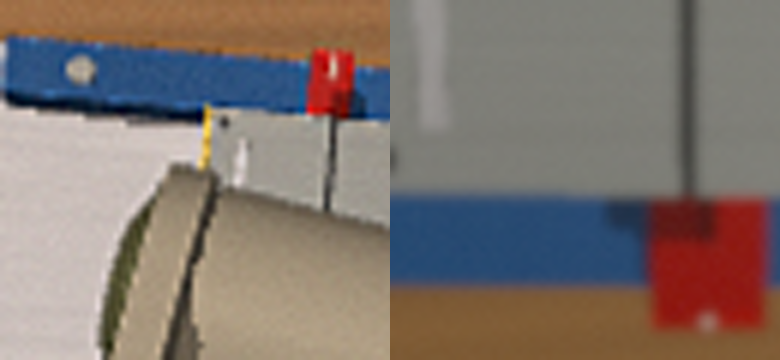

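The left crop (top view) shows the line right of the clip's bright blade tip. The right crop (wrist) shows the line at x≈688 against the clip centre at ≈708, 6× zoom, mirrored. The line is about 3.6 mm past the pointer, a little under the 5 mm asked, so I'll add one small tap of about 1.6 mm from the left.

```bash
python3 -m handwheel '[[[-0.014,0.011,0,0],[-0.03,0.023,0,0],[-0.03,0.023,0,0],[-0.03,0.023,0,0],[-0.013,0.01,0,0]]]' 0| grep -E 'time|pos|force'
python3 -m handwheel '[[[0,0,0.02,0],[0,0,0.04,0],[0,0,0.04,0],[0,0,0.04,0],[0,0,0.035,0]]]'| grep -E 'time|pos|force'
python3 -m handwheel '[[[0,0,0.015,0],[0,0,0.008,0],[0,0,0,0],[0,0,0,0]]]'| grep -E 'time|pos|rot|force|grip'
python3 -c '
from h import *
print(uv(env.observe()["position"]))'
```

```text
time_s: 16.92
position: [0.5875, 0.0766, 0.2309]
ft_force: [-1.2, 0.4, 0.7]
time_s: 17.33
position: [0.5841, 0.0746, 0.0541]
ft_force: [0.2, 0.5, 0.0]
time_s: 17.67
position: [0.5852, 0.074, 0.0346]
tool_rot: [[-0.995, 0.102, 0.001], [0.102, 0.995, -0.0], [-0.001, 0.0, -1.0]]
ft_force: [0.7, -0.1, -0.0]
grip_width: 0.0002
[[-47.7  92.2]]
```

```bash
python3 -m handwheel '[[[0,-0.003,0,0],[0,-0.003,0,0],[0,-0.003,0,0],[0,-0.003,0,0],[0,-0.002,0,0]]]'| grep -E 'time|pos|force'
python3 -m handwheel '[[[0,-0.001,0,0],[0,-0.001,0,0],[0,-0.001,0,0],[0,-0.001,0,0],[0,-0.001,0,0]]]'| grep -E 'time|pos|force'
python3 -c '
from h import *
print(uv(env.observe()["position"]))'
python3 -m handwheel '[[[-0.00003,-0.0008,0,0],[0,-0.0004,0,0],[0,0,0,0]]]'| grep -E 'time|pos|force'
python3 -c '
from h import *
print(uv(env.observe()["position"]))'
```

```text
time_s: 18.08
position: [0.5831, 0.0591, 0.0346]
ft_force: [-0.0, 0.3, -0.2]
time_s: 18.5
position: [0.5825, 0.0549, 0.0341]
ft_force: [0.7, 1.8, 1.5]
[[-48.4  72.9]]
time_s: 18.75
position: [0.5823, 0.0535, 0.0341]
ft_force: [0.2, 1.0, -0.4]
[[-48.4  71.6]]
```

```bash
python3 -m handwheel '[[[0,0.002,0,0],[0,0.005,0,0],[0,0.01,0,0],[0,0.003,-0.025,0],[0,0,-0.04,0]]]'| grep -E 'time|pos|force'
python3 -m handwheel '[[[0,0,-0.035,0],[0,-0.02,0,0],[0,-0.037,0,0],[0,-0.038,0,0],[0,-0.038,0,0]]]'| grep -E 'time|pos|force'
python3 -m handwheel '[[[0,-0.038,0,0],[0,-0.02,0,0],[0,-0.005,0,0],[0,0,0,0]]]'| grep -E 'time|pos|force'
python3 -c '
from h import *
print(uv(env.observe()["position"]))'
```

```text
time_s: 19.17
position: [0.5825, 0.0749, 0.0964]
ft_force: [0.7, -0.3, 0.3]
time_s: 19.58
position: [0.5706, -0.0593, 0.1344]
ft_force: [0.3, 0.5, -0.3]
time_s: 19.92
position: [0.5643, -0.1222, 0.134]
ft_force: [0.0, -0.2, 0.3]
[[ -48. -105.]]
```

```bash
python3 -m handwheel '[[[0,0,0.02,0],[0,0,0.035,0],[0,0,0.03,0],[0,0,0.015,0],[0,0,0,0]]]'| grep -E 'time|pos|force'
python3 -m handwheel '[[[0,0.003,0,0],[0,0.003,0,0],[0,0.003,0,0],[0,0.003,0,0],[0,0.001,0,0]]]'| grep -E 'time|pos|force'
python3 - <<'E'
from h import *
import pickle
print(uv(env.observe()["position"]))
c=env.camera_params("wrist");p,d=env.get_image("wrist");np.save("w7.npy",p);pickle.dump(c,open("w7.pkl","wb"))
q,d=env.get_image("top")
q=cv2.resize(q[160:240,265:395],None,fx=4,fy=4,interpolation=cv2.INTER_CUBIC);q=cv2.copyMakeBorder(q,0,0,0,640-q.shape[1],cv2.BORDER_CONSTANT)
im=np.vstack([p[130:],q]);cv2.imwrite("pics/w7.png",im[:,:,::-1])
E
```

```text
time_s: 20.33
position: [0.5629, -0.1189, 0.0308]
ft_force: [0.5, 0.8, -0.5]
time_s: 20.75
position: [0.566, -0.1081, 0.035]
ft_force: [-0.3, -0.1, 0.3]
[[-47.8 -90.9]]
```

View pics/w7.png

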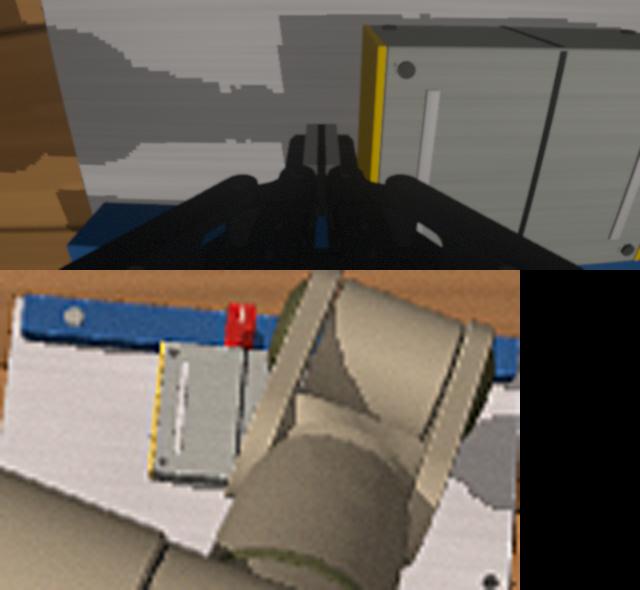

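The upper part shows the line at (563,183) to (524,365) and the finger just short of the yellow right end at (372,290). The lower part shows the line at (244,370), just right of the pointer (241,325), with the cap flush on the fence.

```bash
python3 - <<'E'
from h import *
import pickle
c=pickle.load(open("w7.pkl","rb"));p=np.load("w7.npy");print(linefit(c,p,(563.5,184),(524,360)))
E
python3 -m handwheel '[[[0,0.001,0,0],[0,0.001,0,0],[0,0.001,0,0],[0,0.001,0,0]]]'| grep -E 'time|pos|force'
python3 -m handwheel '[[[0,0.0007,0,0]]]'| grep -E 'time|force'
python3 -m handwheel '[[[0,0.0007,0,0]]]'| grep -E 'time|force'
python3 -m handwheel '[[[0,0.0007,0,0]]]'| grep -E 'time|force'
python3 -c '
from h import *
print(uv(env.observe()["position"]))'
```

```text
n 177 v(-5) -6.80 v(-50) -6.80 yaw -0.00
time_s: 21.18
position: [0.566, -0.1047, 0.0341]
ft_force: [0.1, 0.7, -1.1]
time_s: 21.27
ft_force: [0.1, 0.3, 0.4]
time_s: 21.35
ft_force: [-0.5, -1.7, 0.2]
time_s: 21.43
ft_force: [-0.5, -1.5, 0.1]
[[-48.1 -85.6]]
```

```bash
python3 -m handwheel '[[[-0.00003,0.0008,0,0],[-0.00003,0.0008,0,0],[-0.00003,0.0008,0,0],[-0.00003,0.0008,0,0],[0,0.0006,0,0]]]'| grep -E 'time|pos|force'
python3 -m handwheel '[[[0,0.0004,0,0],[0,0,0,0]]]'| grep -E 'time|pos|force'
python3 - <<'E'
from h import *
c=env.camera_params("wrist");o=env.observe()["position"];p,d=env.get_image("wrist")
print(uv(o),linefit(c,p,(563.5,184),(524,360),9))
E
```

```text
time_s: 21.85
position: [0.5667, -0.0988, 0.034]
ft_force: [-0.7, -1.1, -1.0]
time_s: 22.02
position: [0.5667, -0.0983, 0.034]
ft_force: [-1.4, -1.5, -0.2]
[[-48.1 -81.1]] n 177 v(-5) -0.68 v(-50) -0.74 yaw 0.08
```

Line reads about −0.7 mm against the pointer's −0.75, so I'll stop, back off and check both in one image.

```bash
python3 -m handwheel '[[[0,-0.001,0,0],[0,-0.004,0,0],[0,-0.01,0,0],[0,-0.008,-0.025,0],[0,0,-0.04,0]]]'| grep -E 'time|pos|force'
python3 -m handwheel '[[[0,0,-0.04,0],[0,0,-0.04,0],[0.015,0.013,-0.04,0],[0.03,0.025,-0.015,0],[0.03,0.025,0,0]]]' 100 | grep -E 'time|pos|force'
python3 -m handwheel '[[[0.03,0.025,0,0],[0.013,0.015,0,0],[0,0,0,0],[0,0,0,0],[0,0,0,0]]]' | grep -E 'time|pos|force|grip'
python3 - <<'E'
from h import *
import pickle
print(uv(env.observe()["position"]))
c=env.camera_params("wrist");p,d=env.get_image("wrist");np.save("w8.npy",p);pickle.dump(c,open("w8.pkl","wb"))
b=cv2.resize(p[200:370,220:420],None,fx=3.5,fy=3.5,interpolation=cv2.INTER_CUBIC);cv2.imwrite("pics/w8.png",b[:,:,::-1])
E
```

```text
time_s: 22.48
position: [0.5628, -0.1226, 0.0966]
ft_force: [0.6, -1.1, 0.2]
time_s: 22.9
position: [0.498, -0.0529, 0.235]
ft_force: [0.7, 0.7, 0.9]
time_s: 23.32
position: [0.4593, -0.0087, 0.2315]
ft_force: [0.1, -0.7, 0.8]
grip_width: 0.0856
[[-164.3   -3.2]]
```

View pics/w8.png

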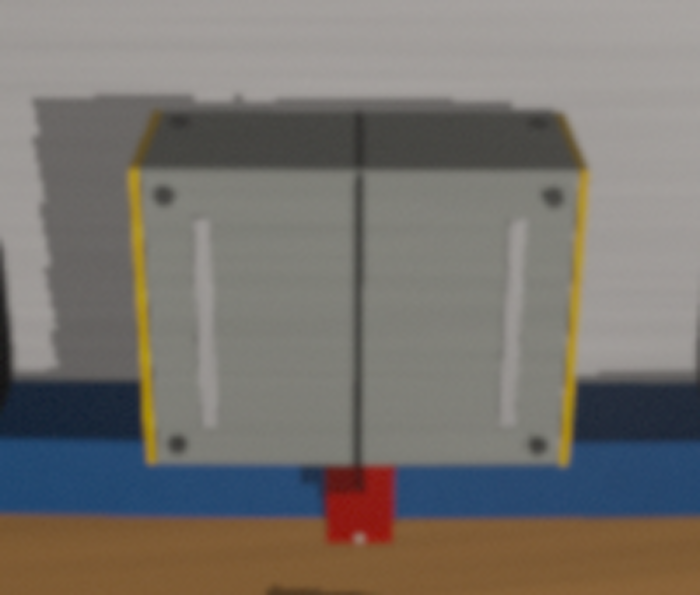

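The line meets the clip at crop x≈358; the clip spans 326 to 393 (middle ≈359.5) and the bright blade tip is at 360. The cap is flush on the fence and square. Now the sub-pixel measurement.

Run:
```python
from h import *
import pickle
for n,a,b in(("w6",(315.0,252),(314.3,326)),("w8",(322.6,255),(322.0,328))):
    c=pickle.load(open(n+".pkl","rb"));p=np.load(n+".npy").astype(float)
    g=p[:,:,0]-p[:,:,1];o=[]
    for r in range(341,350):   # clip: sub-pixel half-height edges of red minus green
        y=g[r,295:345];h=(np.median(np.r_[y[:6],y[-6:]])+np.sort(y)[-6])/2;i=np.nonzero(y>h)[0];i,j=i[0],i[-1]
        l=i-(y[i]-h)/(y[i]-y[i-1]);k=j+(y[j]-h)/(y[j]-y[j+1]);o.append((295+(l+k)/2,r))
    t=np.array([(295+((p[r,295:345,1]-60).clip(0)*0).sum(),r) for r in ()])
    w=p[352,312:328,1];w=np.clip(w-40,0,None);w[[0,1,-1,-2]]=0
    print(n,linefit(c,np.load(n+".npy"),a,b),"clip px %.2f"%np.mean([x for x,_ in o]),"v",np.median(uv(ray(c,o,.041))[:,1]),"tip px %.2f"%(312+(w*np.arange(16)).sum()/w.sum()))
    # tip at pointer's top, several heights
    print([ (z,uv(ray(c,[[312+(w*np.arange(16)).sum()/w.sum(),352.5]],z)).tolist()) for z in(.045,.06)])
```

```text
w6 n 75 v(-5) -4.26 v(-50) -4.32 yaw 0.08 clip px 317.57 v -0.8 tip px 317.53
[(0.045, [[31.1, -0.8]]), (0.06, [[18.0, -0.6]])]
w8 n 74 v(-5) -1.73 v(-50) -1.55 yaw -0.24 clip px 322.37 v -0.7 tip px 322.29
[(0.045, [[30.8, -0.8]]), (0.06, [[17.7, -0.9]])]
```

The line is still about 0.9 mm right of the pointer, with clip centre and blade tip agreeing. One more fine tap from the right.

```bash
python3 -m handwheel '[[[-0.013,-0.012,0,0],[-0.03,-0.026,0,0],[-0.03,-0.026,0,0],[-0.03,-0.026,0,0],[-0.013,-0.012,0,0]]]' 0| grep -E 'time|pos|force'
python3 -m handwheel '[[[0,0,0.02,0],[0,0,0.04,0],[0,0,0.04,0],[0,0,0.04,0],[0,0,0.035,0]]]'| grep -E 'time|pos|force'
python3 -m handwheel '[[[0,0,0.015,0],[0,0,0.007,0],[0,0,0,0],[0,0,0,0]]]'| grep -E 'time|pos|rot|force|grip'
python3 -c '
from h import *
print(uv(env.observe()["position"]))'
```

```text
time_s: 23.78
position: [0.5662, -0.1258, 0.2301]
ft_force: [-0.5, 0.7, -0.7]
time_s: 24.2
position: [0.5633, -0.1222, 0.0534]
ft_force: [0.1, -0.8, -0.7]
time_s: 24.53
position: [0.5643, -0.122, 0.0349]
tool_rot: [[-0.995, 0.103, 0.001], [0.103, 0.995, -0.001], [-0.001, -0.0, -1.0]]
ft_force: [-0.1, 0.5, -0.1]
grip_width: 0.0003
[[ -48.  -104.9]]
```

```bash
python3 -m handwheel '[[[0,0.004,0,0],[0,0.005,0,0],[0,0.005,0,0],[0,0.003,0,0],[0,0.002,0,0]]]'| grep -E 'time|pos|force'
python3 -m handwheel '[[[0,0.001,0,0],[0,0.001,0,0],[0,0.001,0,0],[0,0.0005,0,0],[0,0,0,0]]]'| grep -E 'time|pos|force'
python3 -c '
from h import *
c=env.camera_params("wrist");o=env.observe()["position"];p,d=env.get_image("wrist")
print(uv(o),linefit(c,p,(563.5,184),(524,360),9))'
```

```text
time_s: 24.95
position: [0.5657, -0.1016, 0.0348]
ft_force: [0.2, 0.4, -0.1]
time_s: 25.37
position: [0.5659, -0.0988, 0.0343]
ft_force: [0.7, 0.2, -0.3]
[[-48.9 -81.7]] n 177 v(-5) -0.95 v(-50) -0.99 yaw 0.05
```

```bash
python3 -m handwheel '[[[0,0.0004,0,0],[0,0.0004,0,0],[0,0.0004,0,0],[0,0,0,0]]]'| grep -E 'time|pos|force'
python3 -c '
from h import *
c=env.camera_params("wrist");o=env.observe()["position"];p,d=env.get_image("wrist")
print(uv(o),linefit(c,p,(563.5,184),(524,360),9))'
python3 -m handwheel '[[[0,0.0003,0,0],[0,0,0,0]]]'| grep -E 'time|pos|force'
python3 -c '
from h import *
c=env.camera_params("wrist");o=env.observe()["position"];p,d=env.get_image("wrist")
print(uv(o),linefit(c,p,(563.5,184),(524,360),9))'
```

```text
time_s: 25.75
position: [0.566, -0.0978, 0.0343]
ft_force: [-0.4, -1.7, -0.4]
[[-48.8 -80.7]] n 177 v(-5) -0.24 v(-50) -0.27 yaw 0.04
time_s: 25.97
position: [0.5661, -0.0974, 0.0343]
ft_force: [-1.0, -2.4, 0.1]
[[-48.8 -80.2]] n 177 v(-5) 0.34 v(-50) 0.25 yaw 0.12
```

```bash
python3 -m handwheel '[[[0,-0.001,0,0],[0,-0.004,0,0],[0,-0.01,0,0],[0,-0.008,-0.025,0],[0,0,-0.04,0]]]'| grep -E 'time|pos|force'
python3 -m handwheel '[[[0,0,-0.04,0],[0,0,-0.04,0],[0.015,0.013,-0.04,0],[0.03,0.025,-0.015,0],[0.03,0.025,0,0]]]' 100 | grep -E 'time|pos|force'
python3 -m handwheel '[[[0.03,0.025,0,0],[0.013,0.015,0,0],[0,0,0,0],[0,0,0,0],[0,0,0,0]]]' | grep -E 'time|pos|force|grip'
python3 - <<'E'
from h import *
import pickle
c=env.camera_params("wrist");p,d=env.get_image("wrist");np.save("w9.npy",p);pickle.dump(c,open("w9.pkl","wb"))
o=[];P=p.astype(float);g=P[:,:,0]-P[:,:,1]
for r in range(341,350):
    y=g[r,295:350];h=(np.median(np.r_[y[:6],y[-6:]])+np.sort(y)[-6])/2;i=np.nonzero(y>h)[0];i,j=i[0],i[-1]
    o.append((295+(i-(y[i]-h)/(y[i]-y[i-1])+j+(y[j]-h)/(y[j]-y[j+1]))/2,r))
print(o[0],o[-1],"clip v",np.median(uv(ray(c,o,.041))[:,1]))
G=P.mean(2);a=312+np.argmin(G[255,312:335]);b=312+np.argmin(G[326,312:335]);print(a,b,linefit(c,p,(a,255),(b,326)))
print([(r,int(G[r,290]),int(G[r,350])) for r in range(244,252)],[(r,int(G[r,290]),int(G[r,350])) for r in range(328,338)])
e=uv(ray(c,[[290,248],[350,248],[290,332.5],[350,332.5]],.049));print(e.tolist())
b=cv2.resize(p[200:370,220:420],None,fx=3.5,fy=3.5,interpolation=cv2.INTER_CUBIC);cv2.imwrite("pics/w9.png",b[:,:,::-1])
E
```

```text
time_s: 26.43
position: [0.5619, -0.1215, 0.0969]
ft_force: [0.1, 0.4, -0.0]
time_s: 26.85
position: [0.4971, -0.0517, 0.2352]
ft_force: [0.7, 0.2, -0.7]
time_s: 27.27
position: [0.4585, -0.0075, 0.2317]
ft_force: [0.2, -0.3, -0.6]
grip_width: 0.0855
(np.float64(321.45), 341) (np.float64(321.43352883675465), 349) clip v -0.7
322 322 n 72 v(-5) -0.70 v(-50) -0.70 yaw 0.00
[(244, 69, 70), (245, 67, 71), (246, 69, 70), (247, 73, 71), (248, 87, 81), (249, 106, 101), (250, 119, 118), (251, 124, 124)] [(328, 123, 126), (329, 122, 125), (330, 123, 125), (331, 121, 123), (332, 112, 115), (333, 98, 101), (334, 84, 86), (335, 77, 76), (336, 76, 74), (337, 75, 77)]
[[-100.2, -31.9], [-100.3, 27.0], [-0.2, -34.7], [-0.4, 30.0]]
```

View pics/w9.png

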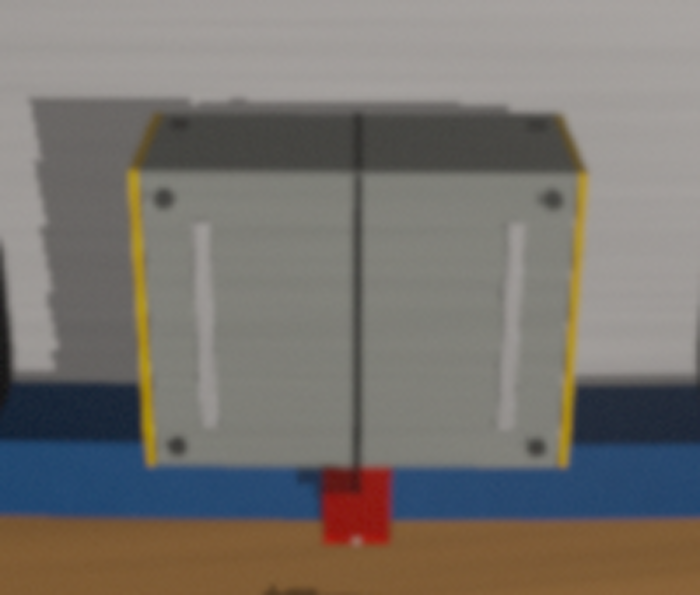

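The line at crop x≈357 is centred on the clip (322 to 391) and the blade tip (357). Line and clip both measure v = −0.70 mm, yaw is 0.00°, the far edge is within 0.4 mm of the fence, and the hand is clear at z 0.23. Handing in.

```bash
python3 -c '
from rig import env
print(env.close_job(), env.observe()["time_s"])'
```

```text
the job is handed in; nothing more can be done
the job is handed in; nothing more can be done
```

The cap is home against the fence, square, with its centre line on the pointer. The job was handed in at about 27 s of the 69 s allowed.

- **Press:** I pushed the cap home from the robot's side with both fingers. I then held a wrist force of about 10.8 N for about 1.4 s. Less the roughly 2–3 N of sliding friction, the fence itself felt somewhere between 8 and 11 N. While setting the force the wrist reading briefly reached 13.2 N.
- **Taps:** From the left end, slow pushes took the line to about 3.6 mm past the pointer, then one more small tap to about 6 mm. The 6 mm was not checked with line and pointer in one picture; the readings ranged from 5.7 to 7 mm. From the right end I tapped it back in two steps. The first left it 0.9 mm short, and a fine second tap finished it.
- **Last check:** In one wrist image the line and the pointer clip both measured −0.70 mm, a difference of 0.0 mm. The cap was 0.00° out of square and its far edge was within 0.4 mm of the fence. The hand was clear above with no contact force.
- **Disagreements:** With the line near the edge of the picture, the wrist camera was about 1 mm off, so I relied on pictures showing both line and pointer. The top-view line fit was too coarse to use.
- **Bystanders:** I never moved near the hammer, jar or tape roll, but did not picture them again at the end.

I viewed 11 pictures, one over the budget of 10.

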